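# Pack the bottle carrier by weight

### The arm

A 6-joint arm with a two-finger parallel gripper is mounted at the origin on a cart in front of the work surface, level with it; the furniture and walls round the work are solid. World frame = base frame: x ahead of the robot, y to its left, z up, the work surface at z = 0. Lengths are in mm, angles in rad, forces in N, time in s.
With the tool pointing down it reaches from about 325 to 775 mm from the base axis. Payload 5.5 kg.
Tool frame: the origin (TCP) lies on the centre line of the jaws, within the pads' length; the fingertips stand robot.tips_ahead ahead of it and the grasp point (between the pads) lies 6 mm ahead of it (robot.tips_ahead is the distance from the TCP to the fingertips, in mm); z points along the fingers, y is the line along which they close (so a half turn about z gives the same grasp; the last joint's range is limited). The gripper opens to 88 mm and grips with 3 to 60 N. Pads are 20 mm wide; open, the fingers measure 115 mm over their backs; the gripper's body (75 mm by 178 mm) begins 61 mm behind the grasp point.
Start: joints at [-1.407, 0.091, 1.231, -0, 1.82, -0.057], TCP at [131.404, -585.448, 211.231] pointing down, gripper open.
Joint ranges: [-2.87, 2.87], [-0.86, 2.18], [0.17, 2.46], [-1.51, 4.65], [0.06, 2.69], [-2.65, 2.65]. Speed limits (rad/s): [2.57, 2.57, 3.01, 3.14, 3.14, 3.14].

### API

Orientations are given as a rotation vector (axis times angle).
In Python, from workcell import monitor, imaging, job, robot gives the robot as it stands.
- The arm moves only by the shell command python3 -m handwheel 'ROWS' [FORCE]. ROWS is JSON, a list of rows, each a list of 5 numbers: the opening, from 0 (shut) to 1 (fully open), then the shift along the tool's x, y, z in m, then the turn about the tool's z in rad. A call has 1 to 5 rows; each row is the pose to reach, as a shift and turn from the pose commanded when the call began, along the tool's axes at that moment; what a row does not reach only later rows make up. A row lasts 1/12 s, in which the tool goes at most 41.7 mm and 7.16 degrees, less where a joint would pass 70% of its speed; a pose out of reach is approached as far as the arm can. A call with a gripper value outside its range is refused whole. The fingers move at their own pace and stop on an object; FORCE is the grip in N (left out, the last holds). Time passes only in rows, so rows that repeat a pose let the fingers close. It gives the time, the measured TCP pose, the force, the opening and the grip force at its end, in the units of the state.
- monitor.state(): the state, without advancing time (a new reading comes with each control period).
- imaging.read_camera(name): name is "side" or "top" or "wrist"; returns a dict with "frame" (384x512x3 uint8, blue, green, red), "K" (3x3 intrinsics, pixels), "k1" (the pictures are not rectified: a ray, as slopes to the right and down, at radius r is drawn at 1 + k1 r^2 times it, then the intrinsics apply), "T" (4x4, takes a point from camera to world coordinates). Camera axes: x right, y up, looking along -z (the intrinsics and any distortion apply to the point x, -y, -z); pixel columns grow to the right and rows downward; lengths in mm; the calibration is good to about 2 mm. A picture is of the moment at which its call begins. There is no depth.
- job.hand_in(): hands the job in; it is judged then, once.
The state is a dict: "time": time; "joint_positions": joint angles; "qvel": joint speeds; "joint_torque": joint torques, N m; "position": TCP position; "eef_rot": TCP orientation; "ft_force": force on the tool from outside, world axes, zero at the start; "ft_torque": the same for the moment, N m; "gripper_width": opening from 0.0 (shut) to 1.0 (fully open); "grasp_force": force on a finger pad.
Only numpy, scipy, OpenCV 4.12 (cv2) and the standard library are available. Lean on these libraries where they do the work, as an engineer would, in place of code of your own. Each camera call takes 0.05 s, during which the arm holds its last target. There are 200 camera calls.

### The job

The three white bottles packed among the jars in the grey crate look alike, but one is full, one is part used and one is empty: heft them to tell which is which. Finish packing the carrier with the heaviest at the bottom: stand the full bottle in the free well beside the jar, then lower the lift-out tray over them until it sits level on all four corner ledges, and stand the part-used bottle upright on the tray; leave the empty one standing in the crate. Set everything down gently without dropping it, never let a bottle tip over, and leave the jars and the other things on the bench where they are.

Things in the scene. Friction and masses are not known exactly. Their poses are not given: they have to be found in the camera images.
- crate: fixed open grey plastic crate, 115 (x) x 168 (y) x 62 mm, walls and floor 4 mm; origin at the centre of its underside. Holds a tight pack, 2 along x (at -26.5, +26.5 mm) by 3 along y (-53, 0, +53 mm), of three bottles and three jars, shuffled, 3 mm apart. Round a cap there is most room for fingers along the pack's diagonals, at 45 degrees to the crate's sides
- bottle_1_mid (a point): centre of one of three look-alike white bottles, 104 mm tall, 52 mm above its underside; z up its axis. Body 50 mm across up to 60 mm height, shoulder sloping in to 73 mm, black ribbed cap 28 mm across from 77 mm to the top (25 to 52 mm above this point). Mass centre on the axis. Starts upright on the crate's floor, anywhere in the pack; which bottle weighs what is told by lifting only
- bottle_2_mid (a point): centre of one of three look-alike white bottles, 104 mm tall, 52 mm above its underside; z up its axis. Body 50 mm across up to 60 mm height, shoulder sloping in to 73 mm, black ribbed cap 28 mm across from 77 mm to the top (25 to 52 mm above this point). Of the three, one is full (0.43 to 0.53 kg), one part used (0.22 to 0.28 kg), one empty (0.06 to 0.08 kg)
- bottle_3_mid (a point): centre of one of three look-alike white bottles, 104 mm tall, 52 mm above its underside; z up its axis. Body 50 mm across up to 60 mm height, shoulder sloping in to 73 mm, black ribbed cap 28 mm across from 77 mm to the top (25 to 52 mm above this point). Held by its cap a full bottle can swing between the fingers: grip firmly, move smoothly
- carrier: fixed bottle carrier: grey block 78 (x) x 158 (y) x 42 mm with two square wells, one free, the other holding a jar, and at its corners four aluminium angle posts, 134 mm high, 3 mm thick, just outside the block's outline, each leg covering 19 mm of a side; the sides are open between them. Origin: centre of its underside, z up
- well (a point): centre of the floor of the carrier's free well, 57 x 57 mm, 36 mm deep, at y = +40 mm of the carrier, floor 6 mm above the carrier's underside; a bottle stands in it with 3.5 mm play a side. x, y as the carrier's
- seat (a point): centre of the tray's seat in the carrier, at the height of the four ledges (12 x 12 mm, in the posts' inner corners, upper face 116 mm above the carrier's underside). The seated tray's underside is at this point; the posts hold it sideways with 3.5 mm play a side. x, y as the carrier's
- tray_handle (a point): centre of the lift-out tray's black grip bar, 48 (x) x 10 (y) x 24 mm tall, on two thin rods 60 mm above the middle of the tray's underside. Loose aluminium tray 71 (x) x 151 (y) mm, floor 3 mm, rim 16 mm high and 3 mm thick, 0.2 to 0.25 kg, balanced. Fits the carrier either way round. A bottle stands on its floor on either side of the bar, 40 mm along y from it
- jar_red_1: squat screw jar with a red lid, 50 mm in diameter, 72 mm tall, packed in the crate among the bottles; stays there. Origin: centre of its underside
- jar_red_2: another jar of the same kind, also in the crate
- jar_packed: slim screw jar with a black lid, 46 mm in diameter, 78 mm tall, standing in the carrier's other well, at y = -40 mm of the carrier; stays there. Origin: centre of its underside
- jar_black: slim screw jar with a black lid, 46 mm in diameter, 78 mm tall, packed in the crate among the bottles; stays there. Origin: centre of its underside
- sizer_tower: tall fixed powder feeder behind crate and carrier, a solid obstacle about 470 mm high: its front face is 192 mm nearer the robot (towards -x) than its origin and reaches from 90 mm to the right (-y) to 70 mm to the left (+y) of it. A gripper must keep clear of it, so choose between the diagonals and sides
- wash_bottle: white wash bottle with a red spout, 73 x 98 x 172 mm, behind the carrier; a bystander, to be left alone. Origin: centre of its underside
- beaker: glass beaker, 53 mm in diameter, 70 mm tall, at the back left; a bystander, to be left alone. Origin: centre of its underside
- petri: glass dish, 60 mm in diameter, 14 mm tall, at the front between crate and carrier; a bystander, to be left alone. Origin: centre of its underside
- timer: flat bench timer, 72 x 62 x 19 mm, at the right; a bystander, to be left alone. Origin: centre of its underside
- spatula: steel spatula, 166 mm long, 8 mm high, at the right; a bystander, to be left alone. Origin: centre of its underside

How it is judged:
By the outcome, as a careful person would: the job done as asked, in the order asked, and still so for the second after the job is handed in, with the robot touching nothing.
It also fails if it takes over 72 s, if anything falls off the work surface, if the arm or the gripper's body presses on something with over 40 N, if the wrist force passes 120 N, or if a joint passes its speed limit or range.

## Working session

There is one attempt and no reset: what is moved stays moved. The work goes in short steps, Python scripts to look and compute and a shell command to move; the robot and the scene stay as the last step left them, time stands still between calls to the robot, and variables do not carry over. Pictures are saved under pics/ and viewed, at most 10 in all, crops included, and the job is handed in when it is done.

```bash
ls; mkdir -p pics; python3 - <<'E'
from workcell import monitor, imaging, job, robot
import cv2
print(robot.tips_ahead, monitor.state())
for n in("top","side"):
    c=imaging.read_camera(n);cv2.imwrite(f"pics/{n}0.png",cv2.resize(c["frame"],(800,600),interpolation=cv2.INTER_CUBIC));print(n,c["K"],c["k1"],c["T"])
E
```

```text
pics
25.0 {'time': 0.0, 'joint_positions': array([-1.40670151e+00,  9.18515829e-02,  1.23190770e+00, -3.19400829e-05,
        1.81979980e+00, -5.67048896e-02]), 'qvel': array([ 1.07099621e-03, -4.12072033e-04, -1.50699949e-03,  1.81993443e-03,
        7.86667264e-05, -1.11894666e-03]), 'joint_torque': array([ 9.16327990e-04, -4.46461058e+01, -4.06443429e+01,  6.99235196e-02,
        2.93919642e-02, -1.41113023e-04]), 'position': array([ 131.336515  , -585.11115707,  210.09895169]), 'eef_rot': array([-3.12051839e+00, -3.45898860e-01,  2.14208593e-04]), 'ft_force': array([0.32363907, 0.47459792, 0.51612715]), 'ft_torque': array([-0.01360345,  0.01904704, -0.08408715]), 'grasp_force': 0.0, 'gripper_width': 1.001704225652706}
top [[382.96225023   0.         263.5906634 ]
 [  0.         382.96225023 192.95173888]
 [  0.           0.           1.        ]] 0.011865514625456377 [[ 1.36028395e-02  9.92603261e-01 -1.20638839e-01  3.95459103e+02]
 [-9.99891876e-01  1.28292978e-02 -7.18645784e-03 -1.11467318e+02]
 [-5.58558990e-03  1.20723551e-01  9.92670452e-01  1.41377673e+03]
 [ 0.00000000e+00  0.00000000e+00  0.00000000e+00  1.00000000e+00]]
side [[472.5077395    0.         253.81707385]
 [  0.         472.5077395  197.01841759]
 [  0.           0.           1.        ]] -0.15278303563601237 [[-9.99807693e-01 -9.80968697e-03  1.69807881e-02  5.77764954e+02]
 [ 1.94224423e-02 -6.14999868e-01  7.88287975e-01  1.15427785e+03]
 [ 2.71032416e-03  7.88466190e-01  6.15072127e-01  1.06245439e+03]
 [ 0.00000000e+00  0.00000000e+00  0.00000000e+00  1.00000000e+00]]
```

View pics/top0.png

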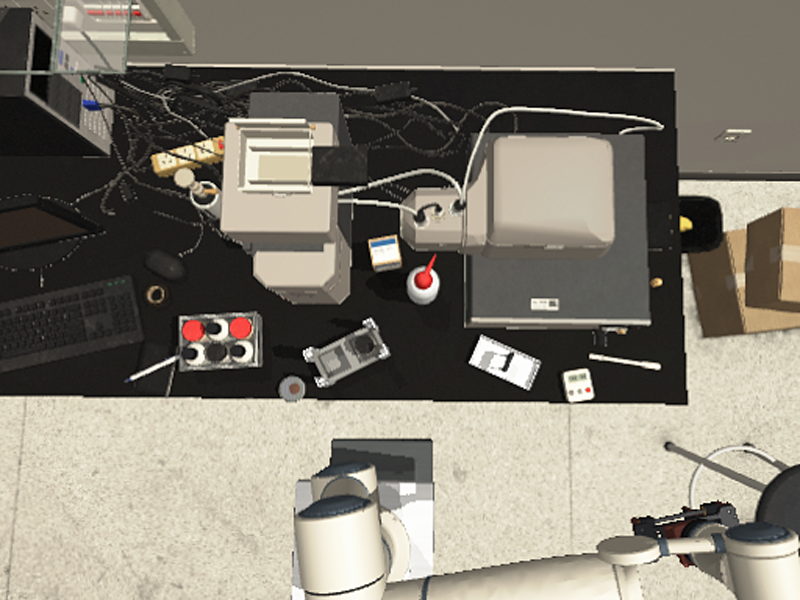

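View pics/side0.png

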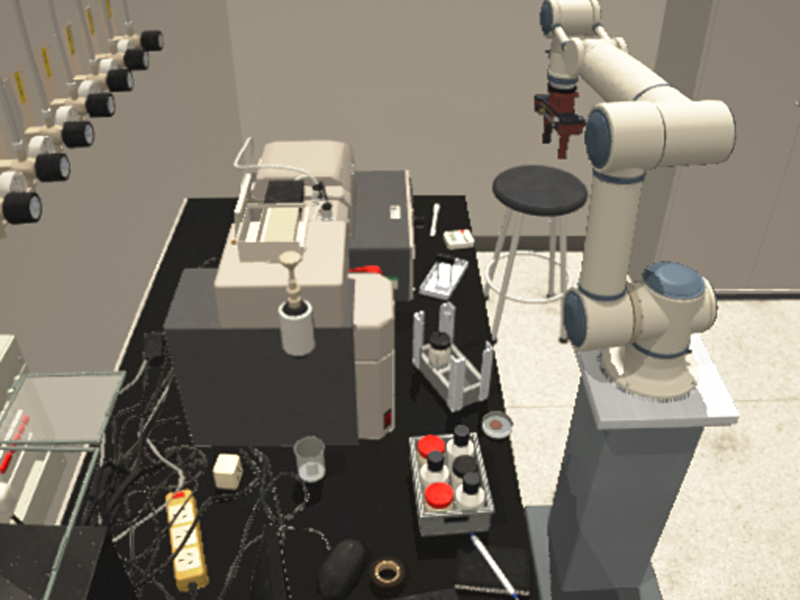

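```bash
cat > h.py <<'E'
from workcell import monitor, imaging, robot
import cv2, numpy as np
from scipy.spatial.transform import Rotation as R
def ray(c,u,v):
    x=(u-c["K"][0,2])/c["K"][0,0]; y=(v-c["K"][1,2])/c["K"][1,1]
    a,b=x,y
    for _ in range(20):
        s=1+c["k1"]*(a*a+b*b); a,b=x/s,y/s
    return c["T"][:3,3], c["T"][:3,:3]@np.array([a,-b,-1])
def at(c,u,v,z):
    o,d=ray(c,u,v); return (o+d*(z-o[2])/d[2])[:2].round(1)
def px(c,P):
    p=c["T"][:3,:3].T@(np.array(P,float)-c["T"][:3,3]); a,b=p[0]/-p[2],-p[1]/-p[2]
    s=1+c["k1"]*(a*a+b*b); return c["K"][0,0]*a*s+c["K"][0,2], c["K"][1,1]*b*s+c["K"][1,2]
def crop(f,u,v,w,h,k):
    g=cv2.resize(f[v:v+h,u:u+w],None,fx=k,fy=k,interpolation=cv2.INTER_CUBIC)
    for i in range(0,w,10): cv2.line(g,(i*k,0),(i*k,6),(0,255,0),1); cv2.putText(g,str(u+i),(i*k,15),0,.35,(0,255,0),1)
    for i in range(0,h,10): cv2.line(g,(0,i*k),(6,i*k),(0,255,0),1); cv2.putText(g,str(v+i),(8,i*k+4),0,.35,(0,255,0),1)
    return g
def world(p):
    """needed move in the tool frame (m) from the current pose to TCP position p (mm); also yaw of tool y"""
    s=monitor.state(); r=R.from_rotvec(s["eef_rot"]).as_matrix()
    return (r.T@(np.array(p)-s["position"])/1000).round(4), np.degrees(np.arctan2(r[1,1],r[0,1])).round(2)
E
python3 - <<'E'
from h import *
t=imaging.read_camera("top")["frame"]; s=imaging.read_camera("side")["frame"]
a=np.vstack([np.hstack([crop(t,110,195,62,50,6),crop(t,190,198,62,50,6)]),np.hstack([crop(t,294,205,62,50,6),crop(s,257,268,62,75,4)[:,:248].copy() if 0 else crop(s,257,270,62,50,6)])])
cv2.imwrite("pics/c1.png",a)
E
```

```text
(no output)
```

View pics/c1.png

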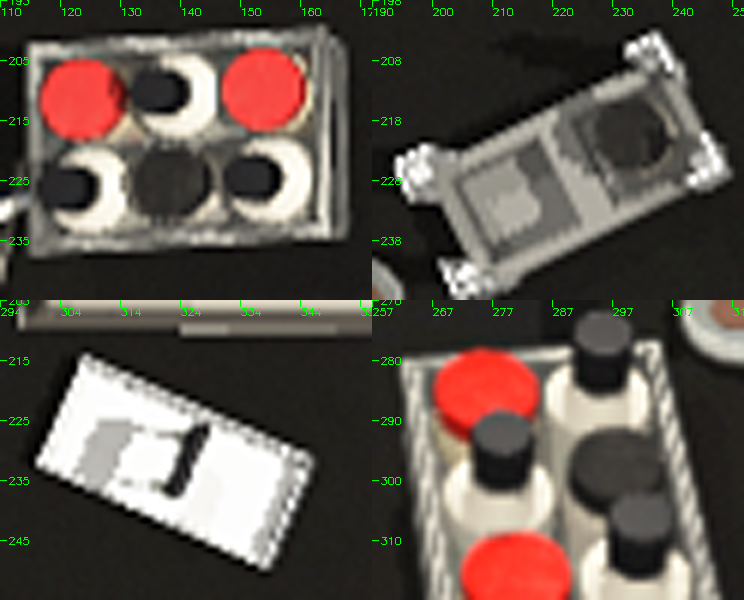

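```bash
python3 - <<'E'
from h import *
from scipy.optimize import least_squares
t=imaging.read_camera("top"); s=imaging.read_camera("side")
obs=[(t,137.5,210,26.5,0,108),(t,121.7,226.3,-26.5,53,108),(t,152.2,224.7,-26.5,-53,108),(t,123.7,211.5,26.5,53,76),(t,153.8,209.8,26.5,-53,76),(t,138.3,226.2,-26.5,0,76),
(s,295.3,274.7,-26.5,-53,108),(s,278.7,291.2,26.5,0,108),(s,301.8,304.7,-26.5,53,108),(s,276,285.3,26.5,-53,76),(s,281,316.2,26.5,53,76),(s,298,297,-26.5,0,76)]
def f(p):
    r=[]
    for c,u,v,a,b,z in obs:
        q=px(c,(p[0]+a*np.cos(p[2])-b*np.sin(p[2]),p[1]+a*np.sin(p[2])+b*np.cos(p[2]),z)); r+=[q[0]-u,q[1]-v]
    return r
o=least_squares(f,[500,250,0],x_scale=[100,100,.1]);print("crate",o.x,np.round(o.fun,1))
x,y,th=o.x
for a,b in((26.5,0),(-26.5,53),(-26.5,-53)): print(x+a*np.cos(th)-b*np.sin(th),y+a*np.sin(th)+b*np.cos(th))
for n,u,v,z in(("handle",294+(187-0)/6,205+160/6,72),("tray L",294+38/6,205+165/6,16),("tray R",294+313/6,205+160/6,16),("tray T",294+87/6,205+55/6,16),("tray B",294+265/6,205+270/6,16),
 ("post TL",190+45/6,198+172/6,90),("post TR",190+280/6,198+52/6,90),("post R",190+338/6,198+165/6,90),("post B",190+95/6,198+277/6,90),("jar lid",190+260/6,198+130/6,84),("towerL",265/1.5625,292/1.5625,100),("towerR",348/1.5625,292/1.5625,100)):
    print(n,at(t,u,v,z))
E
```

```text
crate [4.65767290e+02 3.31970601e+02 7.77192671e-02] [-1.7 -0.7 -1.1 -0.5 -0.4 -0.9  0.  -0.5  0.2 -0.8  1.  -1.   0.6  0.
  0.6 -0.2  0.8  0.4  0.2 -1.3  0.6 -1.6  0.4  0.3]
492.18729610384906 334.02808920326254
435.2323074550576 382.75312658668616
443.4622587204253 277.07310055447107
handle [ 425.5 -318. ]
tray L [ 422.5 -236.6]
tray R [ 427.8 -402.6]
tray T [ 489.5 -266.3]
tray B [ 361.6 -373. ]
post TL [436.3 124.3]
post TR [507.2  -9.2]
post R [442.6 -43.9]
post B [377.   93.7]
jar lid [462.3   1.9]
towerL [572.1 224. ]
towerR [574.5  39.9]
```

```bash
cat >> h.py <<'E'
def plan(*wps, yaw=None, pos=None):
    """wps: (x,y,z,toolyaw_deg); prints shift/turn of each single-call hop, in tool axes at its start"""
    s=monitor.state(); r=R.from_rotvec(s["eef_rot"]).as_matrix()
    p=np.array(s["position"]) if pos is None else np.array(pos,float)
    w=np.degrees(np.arctan2(r[1,1],r[0,1])) if yaw is None else yaw
    print("now",p.round(1),round(w,1))
    for q in wps:
        d=(np.array(q[:3])-p)/1000; a=np.radians(w); dy=(q[3]-w+180)%360-180
        print("x %.4f y %.4f z %.4f turn %.4f  len %.0fmm"%(d@[-np.sin(a),np.cos(a),0],d@[np.cos(a),np.sin(a),0],-d[2],-np.radians(dy),np.linalg.norm(d)*1000))
        p=np.array(q[:3],float); w=q[3]
def snap(name,f,cam="wrist"):
    c=imaging.read_camera(cam); cv2.imwrite(f,cv2.resize(c["frame"],(800,600),interpolation=cv2.INTER_CUBIC)); np.savez(f[:-3]+"npz",**c); return c
E
python3 - <<'E'
from h import *
plan((270,-440,260,-42.4),(425,-318,300,-7.4),(433,-140,330,21),(440,41,330,49.5),(453,190,320,49.5),(466,332,320,49.5))
E
```

```text
now [ 131.4 -585.3  210.9] -77.3
x 0.1671 y -0.1115 z -0.0491 turn -0.6100  len 207mm
x 0.1946 y 0.0322 z -0.0400 turn -0.6109  len 201mm
x 0.1775 y -0.0150 z -0.0300 turn -0.4957  len 181mm
x 0.1665 y 0.0714 z -0.0000 turn -0.4974  len 181mm
x 0.0869 y 0.1217 z 0.0100 turn -0.0000  len 150mm
x 0.0823 y 0.1164 z -0.0000 turn -0.0000  len 143mm
```

```bash
python3 -m handwheel '[[0.55,0.033,-0.022,-0.01,-0.122],[0.55,0.067,-0.045,-0.02,-0.244],[0.55,0.1,-0.067,-0.03,-0.366],[0.55,0.134,-0.089,-0.04,-0.488],[0.55,0.167,-0.1115,-0.05,-0.61]]' 40
python3 -m handwheel '[[0.55,0.039,0.006,-0.008,-0.122],[0.55,0.078,0.013,-0.016,-0.244],[0.55,0.117,0.019,-0.024,-0.366],[0.55,0.156,0.026,-0.032,-0.488],[0.55,0.195,0.032,-0.04,-0.61]]'
python3 -c "
from h import *
snap('w',  'pics/w_tray.png');print(monitor.state()['joint_positions'])"
python3 -m handwheel '[[0.55,0.036,-0.003,-0.006,-0.1],[0.55,0.071,-0.006,-0.012,-0.2],[0.55,0.106,-0.009,-0.018,-0.3],[0.55,0.142,-0.012,-0.024,-0.4],[0.55,0.1775,-0.015,-0.03,-0.496]]'
python3 -m handwheel '[[0.55,0.033,0.014,0,-0.1],[0.55,0.067,0.029,0,-0.2],[0.55,0.1,0.043,0,-0.3],[0.55,0.133,0.057,0,-0.4],[0.55,0.1665,0.0714,0,-0.497]]'
python3 -c "
from h import *
snap('w',  'pics/w_car.png');plan((453,190,320,49.5),(466,332,320,49.5));print(monitor.state()['joint_positions'])"
```

```text
time: 0.72
position: [270.8, -438.6, 261.7]
eef_rot: [2.871, 1.276, 0.0]
ft_force: [0.2, -1.1, 0.3]
gripper_width: 0.658
grasp_force: 0.0
time: 1.13
position: [426.3, -316.1, 301.8]
eef_rot: [2.354, 2.079, 0.0]
ft_force: [0.4, -0.6, -0.3]
gripper_width: 0.555
grasp_force: 0.0
[-0.69287638 -0.05586713  1.21525913  0.00459299  1.97966424 -0.58115155]
time: 1.6
position: [432.8, -138.3, 331.5]
eef_rot: [1.775, 2.592, 0.0]
ft_force: [-0.0, -0.1, -0.4]
gripper_width: 0.547
grasp_force: 0.0
time: 2.02
position: [439.8, 42.8, 331.4]
eef_rot: [1.083, 2.948, 0.0]
ft_force: [1.0, -1.4, -0.0]
gripper_width: 0.548
grasp_force: 0.0
now [439.8  48.3 331.2] 50.4
x 0.0802 y 0.1176 z 0.0112 turn 0.0152  len 143mm
x 0.0823 y 0.1164 z -0.0000 turn -0.0000  len 143mm
[ 0.02946539 -0.26669369  1.3511759   0.00410429  2.05669702 -0.84773002]
```

```bash

python3 -m handwheel '[[0.55,0.016,0.024,0.003,0],[0.55,0.033,0.047,0.006,0],[0.55,0.05,0.07,0.009,0],[0.55,0.066,0.094,0.01,0],[0.55,0.082,0.117,0.01,0]]'|head -2
python3 -m handwheel '[[0.55,0.018,0.026,0,0],[0.55,0.036,0.052,0,0],[0.55,0.054,0.077,0,0],[0.55,0.072,0.1,0,0],[0.55,0.085,0.12,0,0]]'|head -2
python3 -m handwheel '[[0.55,0,0,0,0],[0.55,0,0,0,0]]'
python3 -c "
from h import *
snap('w',  'pics/w_crate.png')
a=[cv2.resize(cv2.imread(f'pics/w_{n}.png'),(512,384)) for n in('tray','car','crate')]
g=[crop(x,0,0,512,384,1)[:, :] for x in a]
cv2.imwrite('pics/w3.png',cv2.resize(np.vstack([np.hstack(g[:2]),np.hstack([g[2],g[2]*0])]),(800,600)))
cv2.imwrite('pics/w_crate_g.png',cv2.resize(g[2],(800,600)))
plan();print(monitor.state()['joint_positions'])
for n in('tray','car','crate'): print(np.load(f'pics/w_{n}.npz')['T'].round(2),np.load(f'pics/w_{n}.npz')['K'][0,0])
"
```

```text
time: 2.48
position: [454.0, 184.6, 320.9]
time: 2.9
position: [467.3, 331.6, 320.9]
time: 3.07
position: [467.5, 330.4, 320.3]
eef_rot: [-1.087, -2.947, 0.002]
ft_force: [0.3, -1.1, -0.2]
gripper_width: 0.547
grasp_force: 0.0
now [467.6 329.5 320.9] 49.4
[ 5.54668129e-01  6.84564198e-02  1.05779474e+00 -4.78741147e-04
  2.01629846e+00 -3.08278621e-01]
[[ 9.9000e-01  1.2000e-01  3.0000e-02  4.3474e+02]
 [-1.2000e-01  9.6000e-01  2.5000e-01 -2.4699e+02]
 [-0.0000e+00 -2.5000e-01  9.7000e-01  4.7481e+02]
 [ 0.0000e+00  0.0000e+00  0.0000e+00  1.0000e+00]] 297.8573721284005
[[ 6.5000e-01 -7.4000e-01 -1.9000e-01  3.8769e+02]
 [ 7.6000e-01  6.3000e-01  1.6000e-01  8.8260e+01]
 [ 0.0000e+00 -2.5000e-01  9.7000e-01  5.0441e+02]
 [ 0.0000e+00  0.0000e+00  0.0000e+00  1.0000e+00]] 297.8573721284005
[[ 6.5000e-01 -7.4000e-01 -1.9000e-01  4.1585e+02]
 [ 7.6000e-01  6.3000e-01  1.6000e-01  3.7620e+02]
 [-0.0000e+00 -2.5000e-01  9.7000e-01  4.9331e+02]
 [ 0.0000e+00  0.0000e+00  0.0000e+00  1.0000e+00]] 297.8573721284005
```

View pics/w3.png

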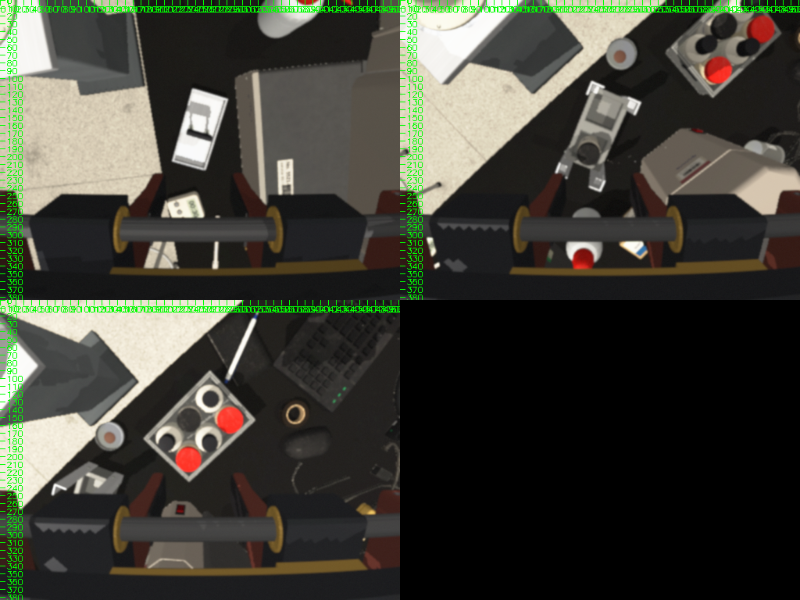

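```bash
python3 -c "
from h import *
a=np.load('pics/w_crate.npz')['frame'];b=np.load('pics/w_car.npz')['frame'];c=np.load('pics/w_tray.npz')['frame']
z=np.hstack([crop(a,182,88,144,135,3),crop(b,196,102,112,135,3)])
cv2.imwrite('pics/c2.png',z)"
```

```text
(no output)
```

View pics/c2.png

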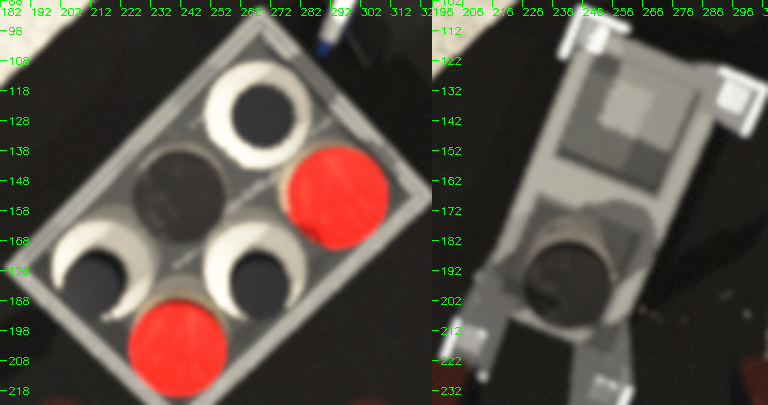

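```bash
cat >> h.py <<'E'
from scipy.optimize import least_squares
def fit(obs,p0):
    def f(p):
        r=[]
        for c,u,v,a,b,z in obs:
            q=px(c,(p[0]+a*np.cos(p[2])-b*np.sin(p[2]),p[1]+a*np.sin(p[2])+b*np.cos(p[2]),z)); r+=[q[0]-u,q[1]-v]
        return r
    o=least_squares(f,p0,x_scale=[100,100,.1]); print(o.x[:2].round(1),np.degrees(o.x[2]).round(2),np.round(o.fun,1)); return o.x
E
python3 - <<'E'
from h import *
c=np.load('pics/w_crate.npz'); c={k:c[k] for k in c}
o=fit([(c,269.7,126.7,-26.5,53,108),(c,213.7,181.3,-26.5,-53,108),(c,269,183,26.5,0,108),(c,294.7,153.7,26.5,53,76),(c,241.3,203.7,26.5,-53,76),(c,242,152.7,-26.5,0,76)],[466,332,.07])
x,y,th=o
for a,b in((26.5,0),(-26.5,53),(-26.5,-53)): print(x+a*np.cos(th)-b*np.sin(th),y+a*np.sin(th)+b*np.cos(th))
for u,v in((269.7,126.7),(213.7,181.3),(269,183)): print(at(c,u,v,108))
c=np.load('pics/w_car.npz'); c={k:c[k] for k in c}
f=lambda u,v:(196+(u-432)/3,102+v/3)
g=[(582,63,-28.5,68.5,42),(700,95,28.5,68.5,42),(660,193,28.5,11.5,42),(555,150,-28.5,11.5,42),(568,283,0,-40,84),(596,37,-33,73,116),(735,96,33,73,116)]
o=fit([(c,*f(u,v),a,b,z) for u,v,a,b,z in g],[440,41,.46])
x,y,th=o; print("well",x-40*np.sin(th),y+40*np.cos(th))
E
```

```text
[465.5 336.4] 3.4 [ 1.1 -0.9 -1.4  1.3 -0.1  0.7  0.7 -0.5 -0.   0.1 -0.2 -0.6]
491.9960002282729 337.96539347539687
435.9425092738318 387.7248765094919
442.23651719417785 281.9119025209558
[436. 386.]
[442.1 284.6]
[491.3 338.7]
[442.9  38.8] 28.08 [ 4.6 -3.9  0.  -0.4 -0.8  1.2  0.2  2.2  0.   1.2 -2.5  0.  -0.9 -0.1]
well 424.0318820745803 74.07344851300678
```

```bash
python3 -c "
from h import *
plan((442,280,190,49))"
```

```text
now [467.6 329.5 320.9] 49.4
x -0.0128 y -0.0543 z 0.1309 turn 0.0075  len 142mm
```

```bash

python3 -m handwheel '[[0.55,-0.003,-0.014,0.035,0],[0.55,-0.006,-0.028,0.07,0],[0.55,-0.01,-0.042,0.105,0.008],[0.55,-0.013,-0.054,0.131,0.008],[0.55,-0.013,-0.054,0.131,0.008]]'|head -2
python3 -m handwheel '[[0.55,0,0,0,0],[0.55,0,0,0,0],[0.55,0,0,0,0]]'
python3 -c "
from h import *
c=snap('w',  'pics/w_low.png');plan()
for n,p in(('near-right wrist',(442,282.5,108)),('near-right top',(443.5,277,108)),('far-mid wrist',(491.5,338,108)),('farmid top',(492,334,108))): print(n,np.round(px(c,p),1))
cv2.imwrite('pics/w_low_g.png',crop(c['frame'],130,0,266,260,1*3)[:600,:800] if 0 else cv2.resize(crop(c['frame'],130,0,266,200,3),(798,600)))
"
```

```text
time: 3.53
position: [438.9, 276.1, 182.7]
time: 3.78
position: [443.8, 281.2, 194.1]
eef_rot: [1.1, 2.939, 0.007]
ft_force: [-0.1, -0.0, 1.0]
gripper_width: 0.551
grasp_force: 0.0
now [443.7 281.4 193.7] 49.0
near-right wrist [251.1 195.7]
near-right top [247.6 200.8]
far-mid wrist [333.2 196.5]
farmid top [330.  199.7]
```

View pics/w_low_g.png

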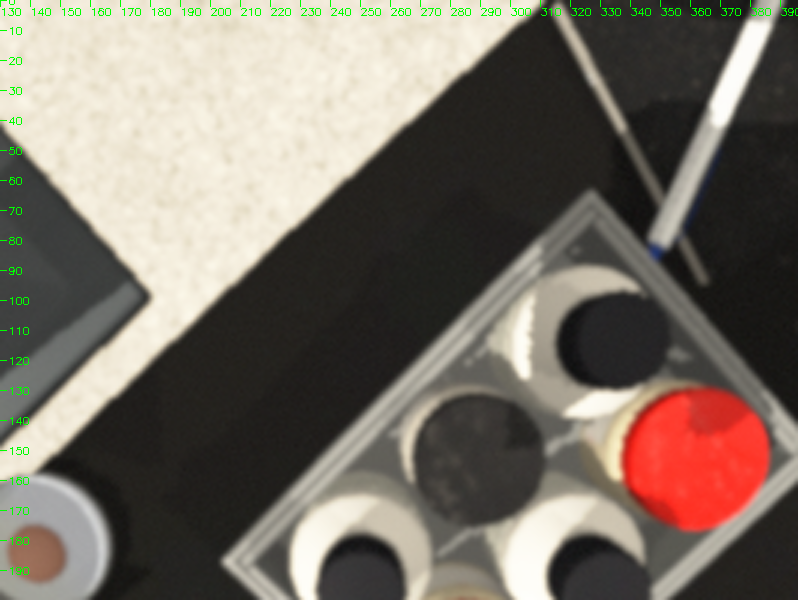

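```bash
python3 -c "
from h import *
c=np.load('pics/w_low.npz'); c={k:c[k] for k in c}
for q in((250,193),(330,194),(334,112.5)): print(at(c,*q,108))
fit([(c,250,193,-26.5,-53,108),(c,330,194,26.5,0,108),(c,334,112.5,-26.5,53,108),(c,289.5,153,-26.5,0,76),(c,362,153,26.5,53,76)],[465,335,.06])
plan((442,283.5,109.5,49))"
```

```text
[439.5 283.4]
[487.7 337.2]
[433.4 383.4]
[463.6 334.8] 3.33 [-2.1  2.8  0.8  2.5  3.  -1.5 -2.5 -2.4  0.6 -1.1]
now [443.7 281.4 193.7] 49.0
x 0.0027 y 0.0005 z 0.0842 turn -0.0002  len 84mm
```

```bash

python3 -m handwheel '[[0.55,0.001,0,0.02,0],[0.55,0.002,-0.001,0.042,0],[0.55,0.002,-0.001,0.06,0],[0.55,0.002,-0.001,0.074,0],[0.55,0.002,-0.001,0.081,0]]' 60
python3 -m handwheel '[[0.55,0,0,0.002,0],[0.55,0,0,0.003,0],[0.55,0,0,0.003,0],[0.2,0,0,0.003,0],[0.2,0,0,0.003,0]]'
python3 -m handwheel '[[0.2,0,0,0,0],[0.2,0,0,0,0],[0.2,0,0,0,0],[0.2,0,0,0,0]]'
```

```text
time: 4.25
position: [440.2, 281.4, 108.5]
eef_rot: [-1.1, -2.942, 0.001]
ft_force: [0.1, -0.7, 0.9]
gripper_width: 0.551
grasp_force: 0.0
time: 4.67
position: [440.6, 281.3, 107.4]
eef_rot: [1.1, 2.941, 0.002]
ft_force: [0.0, 0.7, -0.2]
gripper_width: 0.442
grasp_force: 0.0
time: 5.0
position: [440.1, 281.1, 106.4]
eef_rot: [1.1, 2.942, 0.0]
ft_force: [-1.1, -0.8, 0.7]
gripper_width: 0.207
grasp_force: 0.0
```

```bash

python3 -c "
from h import *
c=snap('w','pics/s1.png','side');t=snap('t','pics/t1.png','top');w=snap('w','pics/w1.png')
plan()
u,v=map(int,px(c,(440,281,100)));a=crop(c['frame'],u-45,v-50,90,100,4)
u,v=map(int,px(t,(440,281,100)));b=crop(t['frame'],u-40,v-40,80,80,5)
cv2.imwrite('pics/c3.png',np.hstack([a[:400],b[:400]]))
"
```

```text
now [440.1 281.  106.2] 49.0
```

View pics/c3.png

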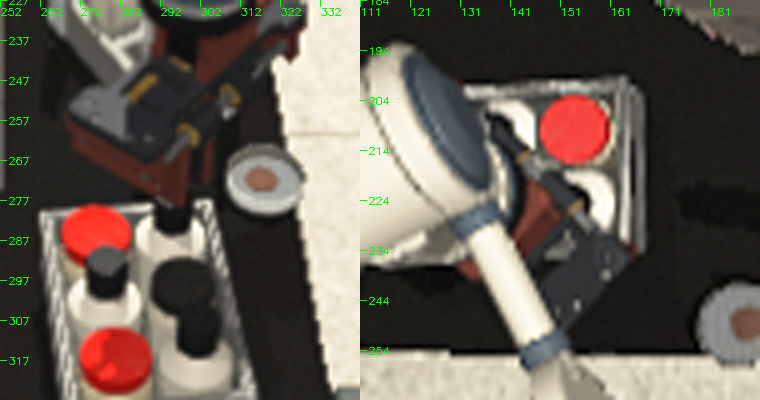

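```bash

python3 -m handwheel '[[0.0,0,0,0,0],[0,0,0,0,0],[0,0,0,0,0]]'
python3 -c "
from h import *
w=snap('w','pics/w2.png')
print(np.round(px(w,(441,282.5,108)),1),px(w,(440,281,81)))
cv2.imwrite('pics/w2g.png',crop(w['frame'],100,100,312,284,2))
"
```

```text
time: 5.4
position: [440.1, 281.1, 106.2]
eef_rot: [-1.1, -2.943, 0.0]
ft_force: [-0.9, -0.0, 0.9]
gripper_width: 0.021
grasp_force: 0.0
[254.2 234.6] (np.float64(251.4755386279336), np.float64(220.52760848539037))
```

View pics/w2g.png

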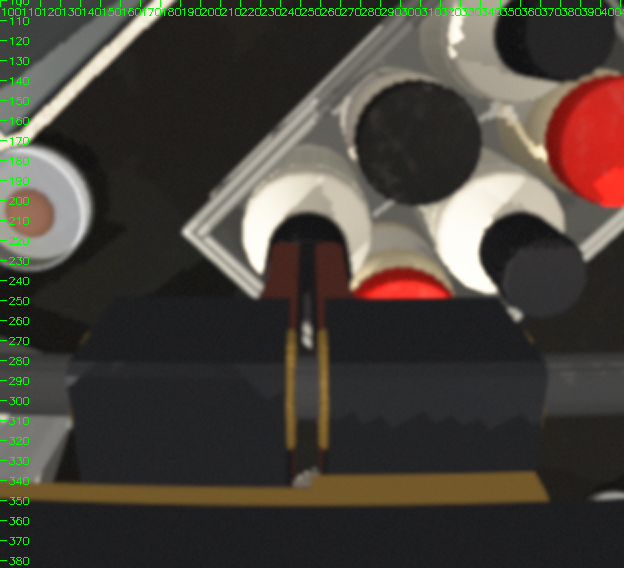

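```bash

python3 -c "
from h import *
c=np.load('pics/s1.npz'); c={k:c[k] for k in c}
for z in (77,81,92,108,120): print(z,np.round(px(c,(440,281,z)),1))
f=c['frame']; g=crop(f,265,235,70,75,8); cv2.imwrite('pics/s1g.png',g)
"
```

```text
77 [296.6 283.4]
81 [296.7 282.4]
92 [296.9 279.7]
108 [297.3 275.8]
120 [297.6 272.7]
```

View pics/s1g.png

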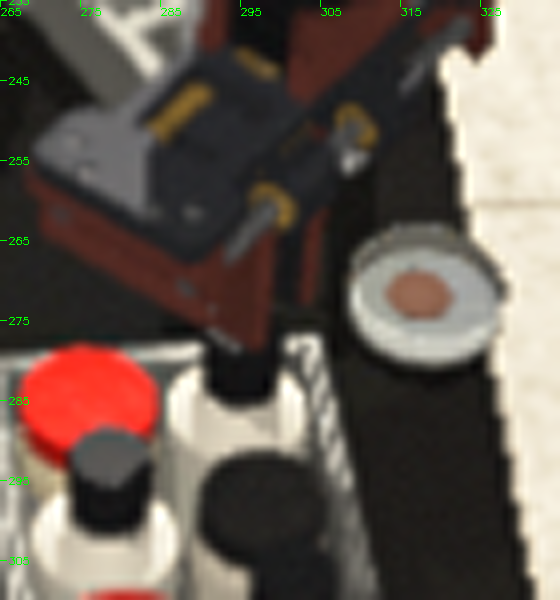

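```bash

python3 -m handwheel '[[0.55,0,0,-0.003,0],[0.55,0,0,-0.003,0],[0.55,0,0,-0.003,0],[0.55,0,0,-0.003,0],[0.55,0,0,-0.003,0]]' 60|grep -v rot
python3 -m handwheel '[[0.55,0,0,0.003,0],[0.55,0,0,0.007,0],[0.55,0,0,0.007,0],[0.55,0,0,0.007,0]]'|grep -v rot
```

```text
time: 5.87
position: [440.1, 281.1, 109.2]
ft_force: [-0.3, 0.5, 0.6]
gripper_width: 0.35
grasp_force: 0.0
time: 6.2
position: [439.8, 280.9, 101.6]
ft_force: [0.2, 0.2, -1.1]
gripper_width: 0.552
grasp_force: 0.0
```

```bash

python3 -m handwheel '[[0.55,0,0,0.004,0],[0.55,0,0,0.008,0],[0.55,0,0,0.008,0],[0.2,0,0,0.008,0],[0.2,0,0,0.008,0]]' 10|grep -v rot
python3 -m handwheel '[[0.2,0,0,0,0],[0.2,0,0,0,0],[0.2,0,0,0,0],[0.2,0,0,0,0]]'
```

```text
time: 6.62
position: [440.0, 281.0, 94.2]
ft_force: [0.5, 0.3, -0.2]
gripper_width: 0.434
grasp_force: 0.0
time: 6.95
position: [440.2, 281.1, 94.4]
eef_rot: [1.1, 2.942, 0.0]
ft_force: [0.3, 0.7, 0.4]
gripper_width: 0.309
grasp_force: 10.0
```

```bash

python3 -m handwheel '[[0.45,0,0,0,0],[0.45,0,0,0,0],[0.45,0,0,0.004,0],[0.45,0,0,0.01,0],[0.45,0,0,0.01,0]]' 10|grep -v rot
python3 -m handwheel '[[0.2,0,0,0,0],[0.2,0,0,0,0],[0.2,0,0,0,0],[0.2,0,0,0,0]]' 60 |grep -v rot
python3 -c "
from h import *
c=snap('w','pics/s2.png','side')
print(np.round(px(c,(440,281,84)),1))
w=snap('w','pics/w3b.png')
cv2.imwrite('pics/s2g.png',np.hstack([crop(c['frame'],270,245,50,70,8),crop(w['frame'],200,150,100,140,4)]))
"
```

```text
time: 7.37
position: [439.4, 280.7, 82.5]
ft_force: [0.5, 0.3, -1.2]
gripper_width: 0.447
grasp_force: 0.0
time: 7.7
position: [440.1, 281.1, 84.3]
ft_force: [0.5, -0.0, -1.3]
gripper_width: 0.303
grasp_force: 60.0
[296.7 281.7]
```

View pics/s2g.png

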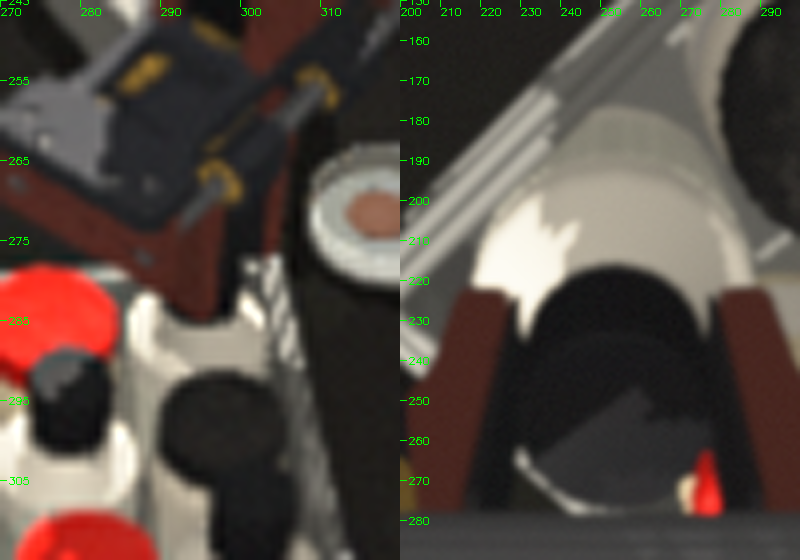

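```bash

python3 -m handwheel '[[0.2,0,0,-0.002,0],[0.2,0,0,-0.005,0],[0.2,0,0,-0.009,0],[0.2,0,0,-0.012,0],[0.2,0,0,-0.012,0]]' |grep -v rot
for i in 1 2 3; do python3 -m handwheel '[[0.2,0,0,0,0],[0.2,0,0,0,0]]' |grep -v rot; done
python3 -c "
from h import *
print(monitor.state());w=np.load('pics/w3b.npz');w={k:w[k] for k in w};print(at(w,255,254,108),px(w,(440,281,108)))"
```

```text
time: 8.22
position: [440.6, 281.3, 97.5]
ft_force: [-0.4, 0.7, -0.4]
gripper_width: 0.307
grasp_force: 60.0
time: 8.38
position: [440.1, 281.0, 96.2]
ft_force: [0.3, 0.3, -0.5]
gripper_width: 0.301
grasp_force: 60.0
time: 8.55
position: [440.0, 281.0, 96.0]
ft_force: [-0.4, 0.2, -0.9]
gripper_width: 0.304
grasp_force: 60.0
time: 8.72
position: [440.0, 281.0, 96.1]
ft_force: [0.5, 0.0, -1.0]
gripper_width: 0.303
grasp_force: 60.0
{'time': 8.7167, 'joint_positions': array([ 5.03192937e-01, -1.11212119e-01,  1.63522934e+00, -2.85972393e-05,
        1.61783831e+00, -3.51817914e-01]), 'qvel': array([ 0.00136984, -0.00094882, -0.000156  ,  0.00055459,  0.00156724,
        0.00139018]), 'joint_torque': array([-4.06850677e-04, -3.59648824e+01, -4.08204246e+01,  6.03763643e-02,
        4.00070194e-02,  3.85071780e-05]), 'position': array([440.00646325, 281.00295023,  96.07680897]), 'eef_rot': array([-1.10045346e+00, -2.94239127e+00,  3.42451059e-04]), 'ft_force': array([ 0.49739993,  0.01893686, -0.98037423]), 'ft_torque': array([-0.02044251, -0.13439975, -0.03005813]), 'grasp_force': 59.99902904033661, 'gripper_width': 0.3032975248929637}
[443.2 281.1] (np.float64(250.98354800311634), np.float64(250.11150458757373))
```

```bash

python3 -m handwheel '[[0.2,0,0,0.003,0],[0.2,0,0,0.007,0],[0.2,0,0,0.01,0],[0.2,0,0,0.0115,0],[0.2,0,0,0.012,0]]' |grep -v rot
python3 -m handwheel '[[0.2,0,0,0,0],[0.5,0,0,0,0],[0.5,0,0,0,0],[0.5,0,0,0,0],[0.5,0,0,-0.01,0]]' |grep -v rot
python3 -m handwheel '[[0.5,0,0,-0.02,0],[0.5,0,0,-0.035,0],[0.5,0,0,-0.037,0]]' |grep -v rot
python3 -c "
from h import *
plan((491,336.5,125,49),(491,336.5,85,49))"
```

```text
time: 9.13
position: [439.9, 281.0, 84.0]
ft_force: [-1.0, -0.4, 1.4]
gripper_width: 0.302
grasp_force: 60.0
time: 9.55
position: [439.1, 280.5, 92.5]
ft_force: [-0.7, -0.6, -1.0]
gripper_width: 0.498
grasp_force: 0.0
time: 9.8
position: [441.4, 281.8, 135.5]
ft_force: [0.5, 0.7, 0.9]
gripper_width: 0.499
grasp_force: 0.0
now [441.4 281.8 135.5] 49.0
x -0.0015 y 0.0738 z 0.0105 turn -0.0002  len 75mm
x 0.0000 y 0.0000 z 0.0400 turn -0.0000  len 40mm
```

```bash

python3 -m handwheel '[[0.5,0,0.02,0,0],[0.5,-0.001,0.045,0,0],[0.5,-0.002,0.065,0,0],[0.5,-0.002,0.0755,0,0],[0.5,-0.002,0.0755,0,0]]' 60|grep -v rot
python3 -m handwheel '[[0.5,0,0,0.005,0],[0.5,0,0,0.015,0],[0.5,0,0,0.028,0],[0.5,0,0,0.038,0],[0.5,0,0,0.043,0]]'|grep -v rot
python3 -m handwheel '[[0.5,0,0,0.002,0],[0.5,0,0,0.003,0],[0.2,0,0,0.003,0],[0.2,0,0,0.003,0],[0.2,0,0,0.003,0]]'|grep -v rot
python3 -m handwheel '[[0.2,0,0,0,0],[0.2,0,0,0,0]]'|grep -v rot
```

```text
time: 10.22
position: [491.8, 337.7, 130.1]
ft_force: [-0.1, 0.0, -0.6]
gripper_width: 0.501
grasp_force: 0.0
time: 10.63
position: [489.8, 335.7, 85.2]
ft_force: [-0.8, -0.6, 0.0]
gripper_width: 0.502
grasp_force: 0.0
time: 11.05
position: [491.4, 336.8, 86.0]
ft_force: [-0.5, -0.6, -0.1]
gripper_width: 0.315
grasp_force: 20.2
time: 11.22
position: [491.4, 336.8, 86.0]
ft_force: [-1.0, -0.8, 3.3]
gripper_width: 0.299
grasp_force: 60.0
```

```bash

python3 -m handwheel '[[0.2,0,0,-0.002,0],[0.2,0,0,-0.005,0],[0.2,0,0,-0.009,0],[0.2,0,0,-0.012,0],[0.2,0,0,-0.012,0]]' |grep -v rot
for i in 1 2 3; do python3 -m handwheel '[[0.2,0,0,0,0],[0.2,0,0,0,0]]' |grep -v rot; done
```

```text
time: 11.63
position: [491.4, 336.9, 97.9]
ft_force: [0.4, -1.0, -4.7]
gripper_width: 0.304
grasp_force: 60.0
time: 11.8
position: [491.0, 336.7, 97.0]
ft_force: [0.4, -0.1, -5.7]
gripper_width: 0.306
grasp_force: 60.0
time: 11.97
position: [491.0, 336.6, 97.0]
ft_force: [0.3, 0.3, -4.7]
gripper_width: 0.3
grasp_force: 60.0
time: 12.13
position: [491.1, 336.7, 97.1]
ft_force: [0.7, 0.1, -4.4]
gripper_width: 0.302
grasp_force: 60.0
```

```bash
cat > edge.py <<'E'
from h import *
from scipy.optimize import differential_evolution
def rect(cx,cy,w,h,z):
    t=np.linspace(-.5,.5,40); o=np.full(40,.5)
    return np.vstack([np.c_[cx+a*w,cy+b*h,0*t+z] for a,b in((t,o),(t,-o),(o,t),(-o,t))])
def circ(cx,cy,r,z):
    a=np.linspace(0,6.28,80); return np.c_[cx+r*np.cos(a),cy+r*np.sin(a),0*a+z]
def posts():
    t=np.linspace(0,19,15); L=[]
    for sx in(-1,1):
        for sy in(-1,1):
            for z in (134,):
                L+= [np.c_[sx*(42-t),0*t+sy*82,0*t+z], np.c_[0*t+sx*42,sy*(82-t),0*t+z]]
    return np.vstack(L)
carrier=np.vstack([rect(0,0,78,158,42),rect(0,40,57,57,42),posts(),posts(),circ(0,-40,23,84)])
tray=np.vstack([rect(0,0,71,151,16),rect(0,0,71,151,16),rect(0,0,71,151,0),rect(0,0,48,10,72)])
crate=np.vstack([rect(0,0,115,168,62),rect(0,0,107,160,62)])
def proj(c,P):
    p=(P-c["T"][:3,3])@c["T"][:3,:3]; a,b=p[:,0]/-p[:,2],p[:,1]/p[:,2]; s=1+c["k1"]*(a*a+b*b)
    return c["K"][0,0]*a*s+c["K"][0,2], c["K"][1,1]*b*s+c["K"][1,2]
def search(cams,M,p0,dx=10,dth=.06):
    from scipy.ndimage import map_coordinates
    G=[]
    for c in cams:
        g=cv2.GaussianBlur(c["frame"].astype(np.float32),(0,0),.8)
        m=np.sqrt(sum(cv2.Sobel(g[...,k],5,1,0)**2+cv2.Sobel(g[...,k],5,0,1)**2 for k in range(3)))
        m=np.minimum(m,200)
        G.append(cv2.GaussianBlur(m,(0,0),.7))
    def f(p):
        co,si=np.cos(p[2]),np.sin(p[2]); P=np.c_[p[0]+M[:,0]*co-M[:,1]*si,p[1]+M[:,0]*si+M[:,1]*co,M[:,2]]
        return -sum(map_coordinates(g,np.array(proj(c,P))[::-1],order=1).mean() for c,g in zip(cams,G))
    o=differential_evolution(f,[(p0[0]-dx,p0[0]+dx),(p0[1]-dx,p0[1]+dx),(p0[2]-dth,p0[2]+dth)],seed=0,tol=1e-6)
    return o.x[:2].round(1),np.degrees(o.x[2]).round(2),-o.fun
def load(n):
    c=np.load(f'pics/{n}.npz'); return {k:c[k] for k in c}
E
python3 - <<'E'
from edge import *
t=load('t1');s=load('s1')
for nm,M,p0,w in(("carrier",carrier,(442,40,.475),'w_car'),("tray",tray,(425,-318,-.42),'w_tray'),("crate",crate,(465,334,.065),'w_crate')):
    for k,cs in(("top",[t]),("side",[s]),("wrist",[load(w)]),("top+wrist",[t,load(w)]),("all",[t,s,load(w)])): print(nm,k,*search(cs,M,p0))
E
```

```text
carrier top [441.9  40.1] 27.31 183.24282836914062
carrier side [450.6  34. ] 24.52 139.57760620117188
carrier wrist [441.4  39.2] 27.05 167.4166259765625
carrier top+wrist [441.6  39.3] 27.16 350.3234558105469
carrier all [441.8  39.3] 27.65 481.28815
tray top [ 427.1 -318.4] -23.8 197.0708465576172
tray side [ 435.  -321.4] -20.63 122.96131896972656
tray wrist [ 428.6 -319.8] -23.45 188.8828582763672
tray top+wrist [ 428.5 -319.7] -23.54 385.0653381347656
tray all [ 428.6 -319.6] -23.52 499.3352966308594
crate top [473.1 324. ] 3.72 156.58529663085938
crate side [475.  328.6] 3.3 181.9022979736328
crate wrist [472.  329.4] 3.93 168.49571228027344
crate top+wrist [472.  329.2] 3.82 320.5346984863281
crate all [472.4 329.3] 3.92 496.71697998046875
```

```bash

python3 -m handwheel '[[0.2,0,0,-0.008,0],[0.2,0,0,-0.022,0],[0.2,0,0,-0.04,0],[0.2,0,0,-0.06,0],[0.2,0,0,-0.08,0]]' |grep -v rot
python3 -m handwheel '[[0.2,0,0,-0.02,0],[0.2,0,0,-0.036,0],[0.2,0,0,-0.046,0],[0.2,0,0,-0.05,0],[0.2,0,0,-0.05,0]]' |grep -v rot
python3 -m handwheel '[[0.2,0,0,0,0],[0.2,0,0,0,0]]' |grep -v rot
python3 - <<'E'
from edge import *
w=snap('w','pics/w4.png')
st=monitor.state(); print(st["position"],st["ft_force"],st["ft_torque"])
b=st["position"][2]-97+16   # base height
M=np.vstack([circ(0,0,14,b+104),circ(0,0,25,b+60)])
x,y,_=st["position"]
print(search([w],M,(x,y,0),8,.001), search([w],circ(0,0,25,b+60),(x,y,0),8,.001),search([w],circ(0,0,14,b+104),(x,y,0),8,.001))
plan((458,205,226,38),(423.3,75,226,27.2))
E
```

```text
time: 12.55
position: [491.2, 336.8, 179.8]
ft_force: [0.4, 0.7, -4.5]
gripper_width: 0.307
grasp_force: 60.0
time: 12.97
position: [491.5, 336.9, 229.1]
ft_force: [0.1, -0.1, -4.5]
gripper_width: 0.299
grasp_force: 60.0
time: 13.13
position: [490.8, 336.5, 225.7]
ft_force: [0.2, 0.2, -5.3]
gripper_width: 0.304
grasp_force: 60.0
[490.72739116 336.45582657 225.59352117] [-0.21852916 -0.24242487 -5.20920684] [ 7.01889773e-05 -1.07789063e-01 -3.11700167e-02]
(array([485. , 342.3]), np.float64(0.06), np.float64(81.39752197265625)) (array([491.9, 335.9]), np.float64(-0.06), np.float64(86.46495819091797)) (array([485.5, 342.1]), np.float64(0.06), np.float64(92.70909118652344))
now [490.7 336.5 225.6] 49.0
x -0.0616 y -0.1207 z -0.0004 turn 0.1918  len 135mm
x -0.0811 y -0.1074 z -0.0000 turn 0.1885  len 135mm
```

```bash

python3 -m handwheel '[[0.2,-0.004,-0.008,0,0.012],[0.2,-0.014,-0.027,0,0.042],[0.2,-0.028,-0.055,0,0.088],[0.2,-0.045,-0.088,0,0.14],[0.2,-0.0616,-0.121,0,0.192]]' |grep -v rot
python3 -c "
from h import *
plan((422.8,76,226,27.2),pos=(458,205,226),yaw=38.0)"
```

```text
time: 13.6
position: [457.1, 203.3, 226.2]
ft_force: [0.4, -0.2, -4.2]
gripper_width: 0.3
grasp_force: 60.0
now [458. 205. 226.] 38.0
x -0.0800 y -0.1072 z -0.0000 turn 0.1885  len 134mm
```

```bash

python3 -m handwheel '[[0.2,-0.02,-0.026,0,0.045],[0.2,-0.038,-0.05,0,0.09],[0.2,-0.052,-0.07,0,0.13],[0.2,-0.064,-0.086,0,0.156],[0.2,-0.073,-0.098,0,0.176]]' |grep -v rot
python3 -m handwheel '[[0.2,-0.004,-0.006,0,0.008],[0.2,-0.007,-0.009,0,0.0125],[0.2,-0.007,-0.009,0,0.0125],[0.2,-0.007,-0.009,0,0.0125]]' |grep -v rot
python3 - <<'E'
from edge import *
w=snap('w','pics/w5.png');t=snap('t','pics/t5.png','top');s=snap('s','pics/s5.png','side')
st=monitor.state(); print(st["position"])
b=st["position"][2]-81
x,y,_=st["position"]
B=circ(0,0,25,b+60)
print(search([w],B,(x,y,0),8,.001),search([s],np.vstack([B[20:60],circ(0,0,25,b)]),(x,y,0),8,.001))
print(search([w],carrier,(441.6,39.4,.475)),search([t],carrier,(441.6,39.4,.475)))
plan((422.8,76,226,27.2))
E
```

```text
time: 14.02
position: [424.8, 85.0, 226.9]
ft_force: [-0.4, -0.6, -4.1]
gripper_width: 0.302
grasp_force: 60.0
time: 14.35
position: [421.2, 77.1, 227.1]
ft_force: [-0.2, -0.1, -5.0]
gripper_width: 0.299
grasp_force: 60.0
[421.31751505  77.40853565 227.06250007]
(array([416.8,  85.4]), np.float64(0.06), np.float64(91.11498260498047)) (array([423.8,  77.2]), np.float64(0.06), np.float64(142.80648803710938))
(array([442.5,  39.7]), np.float64(27.9), np.float64(111.78144836425781)) (array([442.7,  40.6]), np.float64(26.04), np.float64(169.74664306640625))
now [421.3  77.4 227.1] 27.3
x -0.0019 y 0.0007 z 0.0011 turn 0.0010  len 2mm
```

```bash

python3 -m handwheel '[[0.2,-0.001,0,0.008,0],[0.2,-0.002,0.0005,0.024,0],[0.2,-0.002,0.0005,0.045,0],[0.2,-0.002,0.0005,0.064,0],[0.2,-0.002,0.0005,0.08,0]]' |grep -v rot
python3 -m handwheel '[[0.2,0,0,0.009,0],[0.2,0,0,0.014,0],[0.2,0,0,0.016,0],[0.2,0,0,0.016,0],[0.2,0,0,0.016,0]]' |grep -v rot
python3 -m handwheel '[[0.2,0,0,0.003,0],[0.2,0,0,0.006,0],[0.2,0,0,0.009,0],[0.2,0,0,0.012,0],[0.2,0,0,0.014,0]]' |grep -v rot
```

```text
time: 14.92
position: [422.1, 75.5, 144.9]
ft_force: [0.3, 0.4, -5.5]
gripper_width: 0.302
grasp_force: 60.0
time: 15.33
position: [423.0, 75.3, 132.2]
ft_force: [0.1, 0.0, -5.0]
gripper_width: 0.3
grasp_force: 60.0
time: 15.75
position: [422.4, 75.2, 116.7]
ft_force: [0.2, -0.3, -3.9]
gripper_width: 0.303
grasp_force: 60.0
```

```bash

python3 -m handwheel '[[0.2,0,0,0.005,0],[0.2,0,0,0.011,0],[0.2,0,0,0.017,0],[0.2,0,0,0.022,0],[0.2,0,0,0.025,0]]' |grep -v rot
python3 -m handwheel '[[0.2,0,0,0.001,0],[0.2,0,0,0.002,0],[0.2,0,0,0.003,0],[0.2,0,0,0.003,0]]' |grep -v rot
```

```text
time: 16.17
position: [422.1, 75.1, 91.0]
ft_force: [0.8, -0.2, -5.3]
gripper_width: 0.3
grasp_force: 60.0
time: 16.5
position: [422.7, 75.2, 89.3]
ft_force: [-0.7, 0.4, -5.1]
gripper_width: 0.299
grasp_force: 60.0
```

```bash

python3 -m handwheel '[[0.2,0,0,0.001,0],[0.2,0,0,0.0015,0],[0.2,0,0,0.0015,0]]' |grep -v rot
python3 -m handwheel '[[0.2,0,0,0.001,0],[0.2,0,0,0.0015,0],[0.2,0,0,0.0015,0]]' |grep -v rot
```

```text
time: 16.75
position: [422.7, 75.2, 88.0]
ft_force: [-1.1, -0.3, -4.2]
gripper_width: 0.306
grasp_force: 60.0
time: 17.0
position: [423.0, 75.1, 88.0]
ft_force: [-3.6, -2.0, 4.4]
gripper_width: 0.3
grasp_force: 60.0
```

```bash

python3 -m handwheel '[[0.5,0,0,0,0],[0.5,0,0,0,0],[0.5,0,0,0,0],[0.5,0,0,-0.004,0],[0.5,0,0,-0.012,0]]' |grep -v rot
python3 -m handwheel '[[0.5,0,0,-0.025,0],[0.5,0,0,-0.06,0],[0.5,0,0,-0.1,0],[0.5,0,0,-0.12,0],[0.5,0,0,-0.12,0]]' |grep -v rot
python3 - <<'E'
from edge import *
t=snap('t','pics/t6.png','top'); s=snap('s','pics/s6.png','side'); w=snap('w','pics/w6.png')
B=np.vstack([circ(0,0,14,110),circ(0,0,25,66)])
for c in (t,s,w): print(search([c],B,(423,75,0),8,.001))
print(search([w],np.vstack([carrier,circ(0,40,14,110)]),(441.6,39.4,.475)))
plan((425,-120,220,47),(428.5,-319.7,220,66.5),pos=(422.7,75.2,219),yaw=27.2);plan();print(monitor.state()['joint_positions'])
E
```

```text
time: 17.42
position: [422.1, 75.2, 97.6]
ft_force: [0.0, -0.7, 0.2]
gripper_width: 0.5
grasp_force: 0.0
time: 17.83
position: [424.4, 75.4, 225.0]
ft_force: [0.1, 0.3, 0.2]
gripper_width: 0.498
grasp_force: 0.0
(array([431.,  67.]), np.float64(-0.06), np.float64(158.89340209960938))
(array([428. ,  74.3]), np.float64(0.06), np.float64(167.660888671875))
(array([422.8,  74.7]), np.float64(-0.0), np.float64(174.86639404296875))
(array([441.7,  39.6]), np.float64(27.25), np.float64(153.65286254882812))
now [422.7  75.2 219. ] 27.2
x -0.1747 y -0.0872 z -0.0010 turn -0.3456  len 195mm
x -0.1388 y -0.1437 z -0.0000 turn -0.3403  len 200mm
now [422.5  75.2 217.7] 27.2
[ 9.67350465e-02 -3.68090871e-01  1.63680008e+00  1.29856513e-05
  1.87332207e+00 -3.77763789e-01]
```

```bash
python3 - <<'E'
from edge import *
s=load('s1');t=load('t1');w=load('w_tray')
print("side",at(s,412/1.5625,298/1.5625,0),at(s,414/1.5625,290/1.5625,0))
for z in(0,150,250): print(z,"top",at(t,465/1.5625,325/1.5625,z),at(t,650/1.5625,325/1.5625,z),"wrist near-left corner",at(w,310,90,z),at(w,304,95,z))
print(search([w],tray,(428.5,-319.7,-.41),6,.04),search([t],tray,(428.5,-319.7,-.41),6,.04))
E
python3 -m handwheel '[[0.5,-0.025,-0.012,0,-0.05],[0.5,-0.06,-0.03,0,-0.12],[0.5,-0.098,-0.049,0,-0.2],[0.5,-0.136,-0.068,0,-0.27],[0.5,-0.1747,-0.0872,-0.001,-0.346]]' |grep -v rot
python3 -m handwheel '[[0.5,-0.028,-0.029,0,-0.07],[0.5,-0.055,-0.057,0,-0.14],[0.5,-0.08,-0.083,0,-0.2],[0.5,-0.1,-0.104,0,-0.26],[0.5,-0.118,-0.122,0,-0.3]]' |grep -v rot
```

```text
side [ 511.  -244.9] [ 505.  -276.8]
0 top [ 512.8 -227.8] [ 518.7 -663.8] wrist near-left corner [ 526.2 -214. ] [ 516.4 -220.3]
150 top [ 500.4 -215.4] [ 505.6 -605.2] wrist near-left corner [ 497.3 -224.4] [ 490.6 -228.8]
250 top [ 492.1 -207.2] [ 496.9 -566.1] wrist near-left corner [ 478.  -231.4] [ 473.4 -234.4]
(array([ 428.6, -319.8]), np.float64(-23.45), np.float64(188.88287353515625)) (array([ 427.1, -318.4]), np.float64(-23.8), np.float64(197.0708465576172))
time: 18.4
position: [423.6, -118.3, 216.9]
ft_force: [0.7, -0.3, -0.5]
gripper_width: 0.501
grasp_force: 0.0
time: 18.82
position: [426.7, -288.4, 216.5]
ft_force: [0.3, 0.8, -0.5]
gripper_width: 0.498
grasp_force: 0.0
```

```bash

python3 -m handwheel '[[0.4,-0.014,-0.014,0,-0.03],[0.4,-0.02,-0.021,0,-0.04],[0.4,-0.021,-0.022,0,-0.04],[0.4,-0.021,-0.022,0,-0.04],[0.4,-0.021,-0.022,0,-0.04]]' |grep -v rot
python3 - <<'E'
from edge import *
w=snap('w','pics/w7.png');t=snap('t','pics/t7.png','top');s=snap('s','pics/s7.png','side')
for c in(w,s): print(search([c],tray,(428.,-319.4,-.41),8,.06))
print(search([w,s],tray,(428.,-319.4,-.41),8,.06))
print(search([w],np.vstack([rect(0,0,48,10,72)]),(428.,-319.4,-.41),8,.06))
plan((428.3,-319.5,100,66.4))
E
```

```text
time: 19.23
position: [437.2, -314.4, 218.7]
ft_force: [-0.1, 0.0, -0.6]
gripper_width: 0.399
grasp_force: 0.0
(array([ 427.4, -318.8]), np.float64(-23.56), np.float64(183.47567749023438))
(array([ 428.2, -313.8]), np.float64(-24.17), np.float64(174.8959197998047))
(array([ 427.4, -318.6]), np.float64(-23.53), np.float64(356.10308837890625))
(array([ 425.6, -318.3]), np.float64(-25.26), np.float64(186.7403106689453))
now [ 437.4 -314.5  219.5] 66.6
x 0.0064 y -0.0082 z 0.1195 turn 0.0026  len 120mm
```

```bash

python3 -m handwheel '[[0.4,0.003,-0.003,0.015,0.002],[0.4,0.006,-0.006,0.045,0.002],[0.4,0.007,-0.008,0.08,0.002],[0.4,0.007,-0.008,0.112,0.002],[0.4,0.007,-0.008,0.135,0.002]]' 60|grep -v rot
python3 -m handwheel '[[0.4,0,0,0.014,0],[0.4,0,0,0.024,0],[0.4,0,0,0.031,0],[0.4,0,0,0.034,0],[0.4,0,0,0.034,0]]' |grep -v rot
python3 -m handwheel '[[0,0,0,0,0],[0,0,0,0,0],[0,0,0,0,0],[0,0,0,0,0],[0,0,0,0,0]]' |grep -v rot
```

```text
time: 19.8
position: [426.8, -318.7, 81.3]
ft_force: [0.2, 0.5, 0.6]
gripper_width: 0.403
grasp_force: 0.0
time: 20.22
position: [427.8, -320.0, 50.4]
ft_force: [-0.1, -1.5, -0.3]
gripper_width: 0.4
grasp_force: 0.0
time: 20.63
position: [427.9, -320.4, 50.9]
ft_force: [-0.5, -1.1, 1.7]
gripper_width: 0.108
grasp_force: 60.0
```

```bash

python3 -m handwheel '[[0,0,0,-0.003,0],[0,0,0,-0.009,0],[0,0,0,-0.02,0],[0,0,0,-0.04,0],[0,0,0,-0.065,0]]' |grep -v rot
python3 -m handwheel '[[0,0,0,-0.03,0],[0,0,0,-0.06,0],[0,0,0,-0.085,0],[0,0,0,-0.102,0],[0,0,0,-0.11,0]]' |grep -v rot
python3 -c "
from h import *
plan((432,-210,226,83),(437,-80,226,100),(441.7,39.5,226,117.2),pos=(427.9,-320.4,226),yaw=66.5);plan()"
```

```text
time: 21.05
position: [426.8, -319.3, 114.7]
ft_force: [-0.5, 0.0, -1.7]
gripper_width: 0.109
grasp_force: 60.0
time: 21.47
position: [428.3, -320.6, 229.6]
ft_force: [-0.7, -1.3, -2.9]
gripper_width: 0.104
grasp_force: 60.0
now [ 427.9 -320.4  226. ] 66.5
x 0.0403 y 0.1029 z -0.0000 turn -0.2880  len 110mm
x 0.0109 y 0.1296 z -0.0000 turn -0.2967  len 130mm
x -0.0254 y 0.1169 z -0.0000 turn -0.3002  len 120mm
now [ 428.3 -320.6  229.6] 66.4
```

```bash

python3 -m handwheel '[[0,0.002,0.005,0,-0.014],[0,0.008,0.02,0,-0.055],[0,0.017,0.043,0,-0.12],[0,0.028,0.071,0,-0.2],[0,0.0403,0.103,0,-0.288]]' |grep -v rot
python3 -m handwheel '[[0,0.002,0.026,0,-0.06],[0,0.004,0.052,0,-0.12],[0,0.0065,0.078,0,-0.18],[0,0.009,0.104,0,-0.24],[0,0.011,0.13,0,-0.297]]' |grep -v rot
python3 -m handwheel '[[0,-0.006,0.027,0,-0.07],[0,-0.011,0.052,0,-0.135],[0,-0.016,0.075,0,-0.193],[0,-0.02,0.092,0,-0.236],[0,-0.023,0.105,0,-0.27]]' |grep -v rot
python3 -m handwheel '[[0,-0.0015,0.007,0,-0.018],[0,-0.0025,0.012,0,-0.03],[0,-0.0025,0.012,0,-0.03],[0,-0.0025,0.012,0,-0.03],[0,-0.0025,0.012,0,-0.03]]' |grep -v rot
python3 - <<'E'
from edge import *
plan()
w=snap('w','pics/w8.png');t=snap('t','pics/t8.png','top');s=snap('s','pics/s8.png','side')
p=monitor.state()["position"]; 
M=tray.copy(); M[:,2]+=p[2]-50.9
for n,c in(('w',w),('s',s)): print(n,search([c],M,(p[0],p[1],.475),8,.06))
print(search([w],np.vstack([rect(0,0,78,158,42),posts()]),(441.7,39.5,.475),8,.05))
plan((441.7,39.5,200,117.2))
E
```

```text
time: 21.88
position: [430.9, -207.5, 222.6]
ft_force: [0.7, 0.3, -1.3]
gripper_width: 0.107
grasp_force: 60.0
time: 22.3
position: [435.9, -76.6, 223.0]
ft_force: [1.5, -1.1, -2.3]
gripper_width: 0.109
grasp_force: 60.0
time: 22.72
position: [440.3, 30.9, 223.0]
ft_force: [0.4, 0.5, -2.7]
gripper_width: 0.105
grasp_force: 60.0
time: 23.13
position: [438.8, 39.6, 224.9]
ft_force: [0.8, 0.1, -2.4]
gripper_width: 0.106
grasp_force: 60.0
now [438.8  39.6 224.9] 117.0
w (array([431. ,  36.4]), np.float64(26.74), np.float64(135.59445190429688))
s (array([442.7,  40.7]), np.float64(28.58), np.float64(166.17169189453125))
(array([437.4,  45.1]), np.float64(27.25), np.float32(122.51345))
now [439.   39.5 225.1] 117.0
x -0.0025 y -0.0012 z 0.0251 turn -0.0033  len 25mm
```

```bash

python3 -m handwheel '[[0,-0.001,-0.0005,0.003,-0.003],[0,-0.002,-0.001,0.01,-0.0035],[0,-0.0028,-0.0012,0.02,-0.0035],[0,-0.0028,-0.0012,0.029,-0.0035],[0,-0.0028,-0.0012,0.034,-0.0035]]' |grep -v rot
python3 -m handwheel '[[0,0,0,0.001,0],[0,0,0,0.001,0],[0,0,0,0.001,0]]' |grep -v rot
python3 -m handwheel '[[0,0,0,0.002,0],[0,0,0,0.004,0],[0,0,0,0.006,0],[0,0,0,0.008,0],[0,0,0,0.008,0]]'
```

```text
time: 23.7
position: [441.4, 40.3, 188.8]
ft_force: [-0.0, -0.2, -3.1]
gripper_width: 0.109
grasp_force: 60.0
time: 23.95
position: [442.0, 40.4, 190.3]
ft_force: [0.5, 0.2, -1.2]
gripper_width: 0.105
grasp_force: 60.0
time: 24.37
position: [441.8, 40.3, 181.6]
eef_rot: [0.741, -3.052, -0.0]
ft_force: [-0.4, 0.3, -2.4]
gripper_width: 0.104
grasp_force: 60.0
```

```bash

python3 -m handwheel '[[0,0,0,0.003,0],[0,0,0,0.006,0],[0,0,0,0.009,0],[0,0,0,0.011,0],[0,0,0,0.012,0]]'|grep -v rot
python3 -m handwheel '[[0,0,0,0.001,0],[0,0,0,0.0015,0],[0,0,0,0.0015,0]]'|grep -v rot
python3 -m handwheel '[[0,0,0,0.001,0],[0,0,0,0.0015,0],[0,0,0,0.0015,0]]'|grep -v rot
```

```text
time: 24.78
position: [441.8, 40.3, 169.6]
ft_force: [-0.1, 0.1, -2.6]
gripper_width: 0.109
grasp_force: 60.0
time: 25.03
position: [441.9, 40.3, 168.6]
ft_force: [0.0, 0.5, -1.8]
gripper_width: 0.108
grasp_force: 60.0
time: 25.28
position: [441.9, 40.3, 167.1]
ft_force: [0.3, -0.6, -3.0]
gripper_width: 0.105
grasp_force: 60.0
```

```bash

python3 -m handwheel '[[0,0,0,0.001,0],[0,0,0,0.0015,0],[0,0,0,0.0015,0]]'|grep -v rot
python3 -m handwheel '[[0,0,0,0.001,0],[0,0,0,0.0015,0],[0,0,0,0.0015,0]]'|grep -v rot
```

```text
time: 25.53
position: [442.0, 40.3, 166.9]
ft_force: [-3.4, 0.8, 4.4]
gripper_width: 0.108
grasp_force: 60.0
time: 25.78
position: [442.1, 40.3, 166.8]
ft_force: [-5.5, -1.8, 10.9]
gripper_width: 0.108
grasp_force: 60.0
```

```bash

python3 -m handwheel '[[0,0,0,-0.001,0],[0,0,0,-0.0015,0],[0.35,0,0,-0.0015,0],[0.35,0,0,-0.0015,0],[0.35,0,0,-0.0015,0]]'|grep -v rot
python3 -m handwheel '[[0.45,0,0,-0.006,0],[0.45,0,0,-0.02,0],[0.45,0,0,-0.045,0],[0.45,0,0,-0.065,0],[0.45,0,0,-0.07,0]]'|grep -v rot
python3 - <<'E'
from edge import *
w=snap('w','pics/w9.png');plan()
M=tray.copy(); M[:,2]+=116
print(search([w],M,(441.7,39.5,.475),8,.05), search([w],M[:320],(441.7,39.5,.475),8,.05))
print(monitor.state()['ft_force'])
plan((455,210,226,83),(436,386,130,49),pos=(442,40.3,236),yaw=117.2)
print(monitor.state()['joint_positions'])
E
```

```text
time: 26.2
position: [442.0, 40.3, 165.0]
ft_force: [-0.2, 0.6, -0.0]
gripper_width: 0.295
grasp_force: 0.0
time: 26.62
position: [442.9, 40.3, 239.4]
ft_force: [-0.0, 0.3, 0.9]
gripper_width: 0.45
grasp_force: 0.0
now [443.   40.3 238.7] 117.3
(array([441.5,  41.4]), np.float64(27.27), np.float64(165.56814575195312)) (array([441.6,  41.3]), np.float64(27.27), np.float64(184.30491638183594))
[ 0.27126419 -0.01912011  0.8058327 ]
now [442.   40.3 236. ] 117.2
x -0.0891 y 0.1450 z 0.0100 turn 0.5969  len 170mm
x 0.0403 y 0.1724 z 0.0960 turn 0.5934  len 201mm
[ 1.42524323e-02 -3.22440101e-01  1.56409132e+00 -2.49237459e-05
  1.89516196e+00 -2.03275725e+00]
```

```bash

python3 -m handwheel '[[0.5,-0.012,0.02,0,0.09],[0.5,-0.032,0.05,0.002,0.21],[0.5,-0.052,0.083,0.005,0.34],[0.5,-0.071,0.115,0.008,0.47],[0.5,-0.089,0.145,0.01,0.596]]' 60|grep -v rot
python3 -m handwheel '[[0.5,0.009,0.038,0,0.125],[0.5,0.018,0.075,0.01,0.25],[0.5,0.027,0.11,0.03,0.375],[0.5,0.034,0.143,0.055,0.49],[0.5,0.038,0.163,0.07,0.56]]'|grep -v rot
python3 -m handwheel '[[0.5,0,0,0.005,0.03],[0.5,0,0,0.01,0.03],[0.5,0,0,0.01,0.03],[0.5,0,0,0.01,0.03],[0.5,0,0,0.01,0.03]]'|grep -v rot
python3 - <<'E'
from edge import *
w=snap('w','pics/w10.png')
print(search([w],np.vstack([circ(0,0,14,108),circ(0,0,25,64)]),(435.5,385,0),7,.001))
print(search([w],circ(0,0,14,108),(435.5,385,0),7,.001))
print(search([w],circ(0,0,25,64),(435.5,385,0),7,.001))
plan((435.5,385,85,49))
E
```

```text
time: 27.08
position: [454.1, 207.3, 224.2]
ft_force: [1.4, -0.0, 0.9]
gripper_width: 0.497
grasp_force: 0.0
time: 27.5
position: [424.0, 372.9, 152.6]
ft_force: [0.4, -0.3, 0.5]
gripper_width: 0.498
grasp_force: 0.0
time: 27.92
position: [426.3, 370.2, 146.8]
ft_force: [-0.7, 0.3, -0.7]
gripper_width: 0.496
grasp_force: 0.0
(array([436. , 385.6]), np.float64(0.06), np.float64(160.9197540283203))
(array([435.7, 385.6]), np.float64(-0.06), np.float64(159.18490600585938))
(array([436.5, 385.2]), np.float64(0.03), np.float64(164.3084259033203))
now [426.4 370.3 147.1] 52.9
x 0.0016 y 0.0172 z 0.0621 turn 0.0687  len 64mm
```

```bash

python3 -m handwheel '[[0.5,0.0005,0.008,0,0.03],[0.5,0.0015,0.018,0.008,0.068],[0.5,0.0015,0.018,0.02,0.068],[0.5,0.0015,0.018,0.036,0.068],[0.5,0.0015,0.018,0.05,0.068]]'|grep -v rot
python3 -m handwheel '[[0.5,0,0,0.008,0],[0.5,0,0,0.011,0],[0.5,0,0,0.012,0],[0.5,0,0,0.012,0],[0.2,0,0,0.012,0]]'|grep -v rot
python3 -m handwheel '[[0.2,0,0,0,0],[0.2,0,0,0,0],[0.2,0,0,0,0],[0.2,0,0,0,0]]' 60 |grep -v rot
```

```text
time: 28.38
position: [435.5, 385.5, 95.1]
ft_force: [-0.4, 0.6, 0.4]
gripper_width: 0.5
grasp_force: 0.0
time: 28.8
position: [435.7, 386.3, 84.9]
ft_force: [0.2, -0.4, -0.3]
gripper_width: 0.456
grasp_force: 0.0
time: 29.13
position: [435.6, 386.2, 84.8]
ft_force: [-0.5, -0.7, 2.5]
gripper_width: 0.304
grasp_force: 60.0
```

```bash

python3 -m handwheel '[[0.2,0,0,-0.002,0],[0.2,0,0,-0.006,0],[0.2,0,0,-0.011,0],[0.2,0,0,-0.014,0],[0.2,0,0,-0.015,0]]' |grep -v rot
python3 -m handwheel '[[0.2,0,0,0,0],[0.2,0,0,0,0]]' |grep -v rot
python3 -m handwheel '[[0.2,0,0,-0.01,0],[0.2,0,0,-0.03,0],[0.2,0,0,-0.06,0],[0.2,0,0,-0.09,0],[0.2,0,0,-0.112,0]]' |grep -v rot
python3 -m handwheel '[[0.2,0,0,-0.014,0],[0.2,0,0,-0.022,0],[0.2,0,0,-0.025,0],[0.2,0,0,-0.025,0]]' |grep -v rot
python3 -c "
from h import *
plan((433,230,237,38),(423,78,237,27.2));print(monitor.state()['ft_force'])"
```

```text
time: 29.55
position: [435.6, 386.2, 99.7]
ft_force: [-0.4, 0.6, -2.4]
gripper_width: 0.303
grasp_force: 60.0
time: 29.72
position: [435.3, 386.0, 98.9]
ft_force: [0.5, -0.0, -3.2]
gripper_width: 0.302
grasp_force: 60.0
time: 30.13
position: [435.5, 386.2, 214.4]
ft_force: [1.2, 0.4, -1.8]
gripper_width: 0.3
grasp_force: 60.0
time: 30.47
position: [435.4, 386.1, 236.3]
ft_force: [-0.1, -0.4, -3.3]
gripper_width: 0.3
grasp_force: 60.0
now [435.4 386.1 236.3] 49.1
x -0.1004 y -0.1196 z -0.0007 turn 0.1935  len 156mm
x -0.1136 y -0.1015 z -0.0000 turn 0.1885  len 152mm
[-0.09243349 -0.44475948 -3.30990918]
```

```bash

python3 -m handwheel '[[0.2,-0.006,-0.008,0,0.012],[0.2,-0.022,-0.026,0,0.042],[0.2,-0.045,-0.054,0,0.088],[0.2,-0.073,-0.087,0,0.14],[0.2,-0.1,-0.1196,0,0.193]]' |grep -v rot
python3 -m handwheel '[[0.2,-0.028,-0.025,0,0.045],[0.2,-0.054,-0.048,0,0.09],[0.2,-0.075,-0.067,0,0.125],[0.2,-0.092,-0.082,0,0.155],[0.2,-0.104,-0.093,0,0.176]]' |grep -v rot
python3 -m handwheel '[[0.2,-0.006,-0.005,0,0.008],[0.2,-0.009,-0.008,0.002,0.0125],[0.2,-0.0095,-0.0085,0.006,0.0125],[0.2,-0.0095,-0.0085,0.01,0.0125],[0.2,-0.0095,-0.0085,0.012,0.0125]]' |grep -v rot
python3 -c "
from h import *
plan((423.2,77.3,203,27.2))"
```

```text
time: 30.88
position: [431.6, 230.4, 233.7]
ft_force: [1.0, -0.4, -2.8]
gripper_width: 0.303
grasp_force: 60.0
time: 31.3
position: [422.3, 90.6, 234.4]
ft_force: [0.4, -0.1, -2.8]
gripper_width: 0.305
grasp_force: 60.0
time: 31.72
position: [420.1, 81.6, 222.7]
ft_force: [0.1, 0.5, -3.0]
gripper_width: 0.306
grasp_force: 60.0
now [420.1  81.6 222.7] 27.3
x -0.0052 y 0.0008 z 0.0197 turn 0.0017  len 20mm
```

```bash

python3 -m handwheel '[[0.2,-0.0025,0.0005,0.001,0],[0.2,-0.0048,0.0008,0.004,0],[0.2,-0.0048,0.0008,0.009,0],[0.2,-0.0048,0.0008,0.014,0],[0.2,-0.0048,0.0008,0.017,0]]' |grep -v rot
python3 -m handwheel '[[0.2,0,0,0.001,0],[0.2,0,0,0.0015,0],[0.2,0,0,0.0015,0]]' |grep -v rot
python3 -m handwheel '[[0.2,0,0,0.001,0],[0.2,0,0,0.0015,0],[0.2,0,0,0.0015,0]]' |grep -v rot
```

```text
time: 32.13
position: [423.1, 77.1, 205.9]
ft_force: [-0.3, -0.5, -3.2]
gripper_width: 0.301
grasp_force: 60.0
time: 32.38
position: [423.3, 77.0, 205.4]
ft_force: [-0.4, -0.0, -1.8]
gripper_width: 0.303
grasp_force: 60.0
time: 32.63
position: [423.3, 77.0, 204.0]
ft_force: [0.2, -0.5, -2.2]
gripper_width: 0.305
grasp_force: 60.0
```

```bash

python3 -m handwheel '[[0.2,0,0,0.001,0],[0.2,0,0,0.0015,0],[0.2,0,0,0.0015,0]]' |grep -v rot
python3 -m handwheel '[[0.2,0,0,0.001,0],[0.2,0,0,0.0015,0],[0.2,0,0,0.0015,0]]' |grep -v rot
```

```text
time: 32.88
position: [423.3, 76.9, 202.3]
ft_force: [-0.7, 0.5, -2.8]
gripper_width: 0.303
grasp_force: 60.0
time: 33.13
position: [423.3, 77.0, 200.8]
ft_force: [0.5, -0.4, -2.6]
gripper_width: 0.303
grasp_force: 60.0
```

```bash

python3 -m handwheel '[[0.2,0,0,0.0005,0],[0.2,0,0,0.001,0],[0.2,0,0,0.001,0]]' |grep -v rot
```

```text
time: 33.38
position: [423.3, 77.0, 199.9]
ft_force: [-0.1, 0.5, -2.0]
gripper_width: 0.303
grasp_force: 60.0
```

```bash

python3 -m handwheel '[[0.2,0,0,0.0005,0],[0.2,0,0,0.001,0],[0.2,0,0,0.001,0]]' |grep -v rot
python3 -m handwheel '[[0.2,0,0,0.0003,0],[0.2,0,0,0.0005,0],[0.2,0,0,0.0005,0]]' |grep -v rot
```

```text
time: 33.63
position: [423.4, 76.9, 199.8]
ft_force: [-2.1, -1.3, 2.7]
gripper_width: 0.304
grasp_force: 60.0
time: 33.88
position: [423.4, 76.9, 199.7]
ft_force: [-2.6, -1.2, 6.1]
gripper_width: 0.305
grasp_force: 60.0
```

```bash

python3 -m handwheel '[[0.2,0,0,-0.0005,0],[0.5,0,0,-0.0005,0],[0.5,0,0,-0.0005,0],[0.5,0,0,-0.0005,0],[0.5,0,0,-0.003,0]]' |grep -v rot
python3 -m handwheel '[[0.5,0,0,-0.01,0],[0.5,0,0,-0.03,0],[0.5,0,0,-0.06,0],[0.5,0,0,-0.09,0],[0.5,0,0,-0.1,0]]' |grep -v rot
python3 - <<'E'
from edge import *
w=snap('w','pics/w11.png')
print(search([w],circ(0,0,14,223),(423,77,0),8,.001),search([w],circ(0,0,25,179),(423,77,0),8,.001))
M=tray.copy(); M[:,2]+=116
print(search([w],M[:320],(441.7,40,.475),8,.05))
c=load('w10')
for nm,p in(("empty",(442,282)),):
  t=snap('t','pics/t11.png','top'); s=snap('s','pics/s11.png','side')
  for k in(t,s): print(nm,search([k],np.vstack([circ(0,0,14,108),circ(0,0,25,64)]),(*p,0),8,.001))
plan()
E
```

```text
time: 34.3
position: [423.1, 77.0, 200.6]
ft_force: [-0.2, 1.1, -0.3]
gripper_width: 0.496
grasp_force: 0.0
time: 34.72
position: [423.9, 77.0, 306.7]
ft_force: [-0.4, 1.3, 1.0]
gripper_width: 0.498
grasp_force: 0.0
(array([421.1,  79.5]), np.float64(0.05), np.float64(182.03407287597656)) (array([423.7,  75.4]), np.float64(0.05), np.float64(163.5808868408203))
(array([442.1,  41.4]), np.float64(27.24), np.float64(178.10372924804688))
empty (array([450., 290.]), np.float64(0.05), np.float64(17.354537963867188))
empty (array([448., 290.]), np.float64(-0.06), np.float64(152.51043701171875))
now [423.7  77.  302. ] 27.2
```

```bash
python3 - <<'E'
from edge import *
a=cv2.resize(cv2.imread('pics/side0.png'),(512,384),interpolation=cv2.INTER_AREA).astype(float); s=load('s11'); b=cv2.GaussianBlur(s['frame'],(0,0),.6).astype(float)
d=np.abs(a-b).max(2)
def m(n,p,r=7):
    u,v=map(int,np.round(px(s,p))); print(n,(u,v),d[v-r:v+r+1,u-r:u+r+1].mean().round(1))
m("empty cap",(442,282,100));m("red far-left",(488,391,76));m("red far-right",(495,285,76));m("black jar",(439,335,76));m("old full slot",(491,337,100));m("old part slot",(436,386,100));m("petri",(388,175,5))
for n,q in(("timer",(578,385)),("spatula",(625,361)),("petri",(291,388)),("wash",(423,285))):
    t=load('t11')['frame'].astype(float);t0=cv2.resize(cv2.imread('pics/top0.png'),(512,384),interpolation=cv2.INTER_AREA).astype(float)
    u,v=int(q[0]/1.5625),int(q[1]/1.5625); print(n,np.abs(t0-t).max(2)[v-7:v+8,u-7:u+8].mean().round(1))
E
```

```text
empty cap (296, 278) 22.3
red far-left (282, 316) 49.7
red far-right (277, 285) 25.2
black jar (299, 299) 26.5
old full slot (280, 294) 72.7
old part slot (302, 308) 66.4
petri (309, 273) 5.9
timer 6.8
spatula 4.9
petri 47.5
wash 7.4
```

```bash
python3 - <<'E'
from edge import *
a=cv2.resize(cv2.imread('pics/side0.png'),(512,384),interpolation=cv2.INTER_AREA); s=load('s11')
for f in(a,s['frame']):
    m=((f[...,2].astype(int)>140)&(f[...,1]<90)).astype(np.uint8); m[:265]=0; m[:,:255]=0
    n,_,st,ce=cv2.connectedComponentsWithStats(m)
    print([(st[i,4],ce[i].round(1)) for i in range(1,n) if st[i,4]>40])
    g=f.max(2).astype(int); r=g[268:290,284:306]<70   # dark cap region of the empty bottle
    ys,xs=np.nonzero(g[270:286,289:303]<70); print("dark cap",len(xs),xs.mean()+289,ys.mean()+270)
E
python3 -c "
from h import *
snap('w','pics/s12.png','side');print(np.abs(np.load('pics/s12.npz')['frame'].astype(int)-np.load('pics/s11.npz')['frame']).max(), monitor.state()['time'])"
```

```text
[(np.int32(181), array([275. , 284.6])), (np.int32(240), array([280.6, 316.7]))]
dark cap 117 295.2393162393162 276.65811965811963
[(np.int32(218), array([275.4, 285.8])), (np.int32(256), array([280.5, 316.5]))]
dark cap 162 295.4567901234568 276.32716049382714
123 34.9167
```

```bash
python3 -m handwheel '[[0.5,0,0,0,0],[0.5,0,0,0,0],[0.5,0,0,0,0]]'; python3 -c "
from workcell import job
print(job.hand_in())"
```

```text
time: 35.17
position: [423.0, 76.9, 300.0]
eef_rot: [-1.635, -2.68, 0.002]
ft_force: [0.6, 0.5, 0.0]
gripper_width: 0.503
grasp_force: 0.0
the job is handed in; nothing more can be done
None
```

The job is handed in at about 35 s: the full bottle is in the free well, the tray is down on its ledges, the part-used bottle stands on the tray, and the empty one is still in the crate; hand-in gave no verdict, and the last checks relied on image measurements and force readings because I had used all ten picture views.

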